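# Feed one lattice build plate from the gravity lane

### The arm

A 6-joint arm with a two-finger parallel gripper is mounted at the origin on the work surface. World frame = base frame: x ahead of the robot, y to its left, z up, the work surface at z = 0. Lengths are in mm, angles in rad, forces in N, time in s.
With the tool pointing down it reaches from about 300 to 775 mm from the base axis. Payload 14.6 kg.
Tool frame: the origin (TCP) lies between the finger pads; the fingertips stand 17 mm ahead of it and the grasp point (between the pads) lies 2 mm behind it (manip.tip_reach is the distance from the TCP to the fingertips, in mm); z points along the fingers, y is the line along which they close (so a half turn about z gives the same grasp; the last joint's range is limited). The gripper opens to 94 mm and grips with 3 to 60 N. Pads are 16 mm wide; open, the fingers measure 119 mm over their backs; the gripper's body (75 mm by 177 mm) begins 78 mm behind the grasp point.
Start: joints at [-1.171, 0.3, 1.521, -0, 1.321, -0.067], TCP at [247.509, -491.15, 222.446] pointing down, gripper open.
Joint ranges: [-3.03, 3.03], [-0.79, 2.21], [0.23, 2.52], [-1.04, 4.18], [0, 3.07], [-2.55, 2.55]. Speed limits (rad/s): [2.22, 2.22, 2.57, 3.14, 3.14, 3.14].

### API

Orientations are given as [roll, pitch, yaw] about the fixed x, y, z axes, in that order (R = Rz(yaw) Ry(pitch) Rx(roll)).
In Python, from cell import manip, viewer gives the robot as it stands.
- The arm moves only by the tool apply_moves, never from a script. Its argument "moves" is a list of rows, each a list of 3 entries, a list of its own where there are three numbers: the shift along the tool's x, y, z each as a share of 0.25 m, from -1 to 1, then the turn, a rotation vector about the tool's x, y, z each as a share of pi rad, from -1 to 1, then the closure, from 0 (fully open) to 1 (shut). In form: [[[dx, dy, dz], [wx, wy, wz], grip], ...]. A call has 1 to 12 rows; each row is the pose to reach, as a shift and turn from the pose commanded when the call began, along the tool's axes at that moment, turning the shorter way round; what a row does not reach only later rows make up. A row lasts 1/12 s, in which the tool goes at most 41.7 mm and 7.16 degrees, less where a joint would pass 70% of its speed; a pose out of reach is approached as far as the arm can. A call with a number of a shift or a turn outside -1 to 1 is refused whole. A call with a gripper value outside its range is refused whole. The fingers move at their own pace and stop on an object; "squeeze" is the grip in N (left out, the last holds). Time passes only in rows, so rows that repeat a pose let the fingers close. It gives the time, the measured TCP pose, the force, the opening and the grip force at its end, in the units of the state.
- manip.read_state(): the state, without advancing time (a new reading comes with each control period).
- viewer.camera(name): name is "side" or "top"; returns the picture (420x560x3 uint8, blue, green, red); there is no depth.
- viewer.camera_info(name): a dict with "camera_matrix" (3x3 intrinsics, pixels), "R" (3x3) and "t" (3): a world point X has camera coordinates R X + t. Camera axes: x right, y down, z forward; pixel columns grow to the right and rows downward; lengths in mm; the calibration is good to about 2 mm. A picture is of the moment at which its call begins. camera_info takes no time and is no camera call.
- manip.sign_off(): hands the job in; it is judged then, once.
The state is a dict: "clock": time; "joints": joint angles; "qd": joint speeds; "effort": joint torques, N m; "eef_pos": TCP position; "eef_rot": TCP orientation; "wrist_force": force on the tool from outside, world axes, zero at the start; "moment": the same for the moment, N m; "finger_gap": finger opening in mm; "finger_force": force on a finger pad.
Only numpy, scipy, OpenCV 4.12 (cv2) and the standard library are available. Lean on these libraries where they do the work, as an engineer would, in place of code of your own. Each camera call takes 0.05 s, during which the arm holds its last target. There are 200 camera calls.

### The job

Bring out the next lattice build plate: on the roller lane that carries the grey lattice parts, press the red pad of the yellow rocker down so that its gate lifts, and hold it until the first carrier has rolled out to the end of the lane. Then let the pad come back up, so that the gate shuts and the next carrier rolls up to it. Do not touch the carriers, and leave the lane with the copper parts and the things standing around alone.

Things in the scene. Friction and masses are not known exactly. Their poses are not given: they have to be found in the camera images.
- lat_lane: Gravity roller lane with the grey lattice wedges (the ones asked for): 352 mm long, 150 mm wide without the pad, sloping 5 degrees down to its own -x end (the outlet, nearest the robot). Origin on the table under the lane; x level, uphill; y to the left; z up. Rollers 75 mm above the origin, side rails 18 mm higher. A carrier against the outlet stop has its origin at x = -149 mm, z = 62 mm. The two lanes may stand either way round, turned a little.
- lat_rocker (a joint): Yellow rocker of the lattice lane: 0 at rest (gate fingers down before plate 1), 0.32 rad with the red pad pressed to its stop. Spring return, about 3 N at the pad at first, 7 N fully down. Above 0.23 rad the gate is clear; holding fingers at the other end then already block plate 2, so a press lets out one carrier, which takes about 1 s to roll out (let go sooner, the gate sits on its plate). On release carrier 2 rolls to the gate.
- lat_pad (a point): Top centre of the red press pad of the lattice lane: flat, 30 mm along the lane, 32 mm across, 6 mm thick, on a lever outside the rail on the lane's -y side, 84 mm from its middle, 70 mm uphill of its origin, about 120 mm above the table. Fully pressed it has sunk 29 mm, nearly straight down, tilted 0.32 rad. The rail beside it is lower; the rocker's cross bar, 90 mm downhill, stands 25 mm higher.
- lat_1: First carrier of the lattice lane counted from the gate: blue tray 100 x 100 x 14 mm, on it an aluminium build plate 70 mm (along the lane) x 84 x 12 mm with a grey lattice wedge 42 x 42 x 20 mm, about 0.42 kg. Origin at the centre of the tray's underside; z square to the tray, x uphill. It rolls freely down the lane.
- lat_2: Second carrier of the lattice lane counted from the gate: blue tray 100 x 100 x 14 mm, on it an aluminium build plate 70 mm (along the lane) x 84 x 12 mm with a grey lattice wedge 42 x 42 x 20 mm, about 0.42 kg. Origin at the centre of the tray's underside; z square to the tray, x uphill. It rolls freely down the lane.
- lat_gate (a point): Where the origin of a carrier of the lattice lane lies when it waits against the shut gate, 30 mm downhill of the lane's origin. The next carrier waits 100 mm behind.
- cop_lane: Gravity roller lane with the copper finned heat sinks (leave alone): 352 mm long, 150 mm wide without the pad, sloping 5 degrees down to its own -x end (the outlet, nearest the robot). Origin on the table under the lane; x level, uphill; y to the left; z up. Rollers 75 mm above the origin, side rails 18 mm higher. A carrier against the outlet stop has its origin at x = -149 mm, z = 62 mm. The two lanes may stand either way round, turned a little.
- cop_rocker (a joint): Yellow rocker of the copper lane: 0 at rest (gate fingers down before plate 1), 0.32 rad with the red pad pressed to its stop. Spring return, about 3 N at the pad at first, 7 N fully down. Above 0.23 rad the gate is clear; holding fingers at the other end then already block plate 2, so a press lets out one carrier, which takes about 1 s to roll out (let go sooner, the gate sits on its plate). On release carrier 2 rolls to the gate.
- cop_pad (a point): Top centre of the red press pad of the copper lane: flat, 30 mm along the lane, 32 mm across, 6 mm thick, on a lever outside the rail on the lane's -y side, 84 mm from its middle, 70 mm uphill of its origin, about 120 mm above the table. Fully pressed it has sunk 29 mm, nearly straight down, tilted 0.32 rad. The rail beside it is lower; the rocker's cross bar, 90 mm downhill, stands 25 mm higher.
- cop_1: First carrier of the copper lane counted from the gate: blue tray 100 x 100 x 14 mm, on it an aluminium build plate 70 mm (along the lane) x 84 x 12 mm with a copper finned heat sink 42 x 42 x 20 mm, about 0.42 kg. Origin at the centre of the tray's underside; z square to the tray, x uphill. It rolls freely down the lane.
- cop_2: Second carrier of the copper lane counted from the gate: blue tray 100 x 100 x 14 mm, on it an aluminium build plate 70 mm (along the lane) x 84 x 12 mm with a copper finned heat sink 42 x 42 x 20 mm, about 0.42 kg. Origin at the centre of the tray's underside; z square to the tray, x uphill. It rolls freely down the lane.
- cop_gate (a point): Where the origin of a carrier of the copper lane lies when it waits against the shut gate, 30 mm downhill of the lane's origin. The next carrier waits 100 mm behind.
- screw_jar: Small jar, 36 mm across, 50 mm high, standing between the lanes near their outlet halves; leave it. Origin at the centre of its underside.
- solvent: White bottle with a red cap, 52 mm across, 150 mm high, standing to the robot's right of the lanes; leave it. Origin at the centre of its underside.
- deburrer: Deburring tool with an orange handle lying to the robot's left of the lanes; leave it. Origin at its underside, handle to its -x.
Things that resemble listed ones, but are neither listed nor needed, are in the scene too. What is shaped like the lat_2 but turquoise is not meant.

How it is judged:
By the outcome, as a careful person would: the job done as asked, in the order asked, and still so for the second after the job is handed in, with the robot touching nothing.
It also fails if it takes over 32 s, if anything falls off the work surface, if the arm or the gripper's body presses on something with over 40 N, if the wrist force passes 120 N, or if a joint passes its speed limit or range.

## Working session

There is one attempt and no reset: what is moved stays moved. The work goes in short steps, Python scripts to look and compute and a tool call to move; the robot and the scene stay as the last step left them, time stands still between calls to the robot, and variables do not carry over. Pictures are saved under pics/ and viewed, at most 10 in all, crops included, and the job is handed in when it is done.

Besides the shell and the picture viewer there is one more tool, called after "Call:" as name(argument=value, ...) on one line, values as JSON. apply_moves: Moves the arm, as the interface text tells. Shift numbers are shares of 0.25 m and turn numbers shares of pi rad, none past 1 either way. Its arguments: {"type":"object","properties":{"moves":{"type":"array"},"squeeze":{"type":"number"}},"required":["moves"]}

```bash
mkdir -p pics; python3 - <<'E'
from cell import manip, viewer
import cv2
for n in("top","side"):
    cv2.imwrite(f"pics/{n}0.png",viewer.camera(n)); i=viewer.camera_info(n); print(i)
s=manip.read_state(); print(s["eef_pos"],s["eef_rot"],s["clock"],s["finger_gap"])
E
```

```text
{'camera_matrix': array([[417.61434508,   0.        , 276.88829704],
       [  0.        , 417.61434508, 207.16167766],
       [  0.        ,   0.        ,   1.        ]]), 'R': array([[ 0.01613982, -0.99985006,  0.0062736 ],
       [-0.98777625, -0.01691721, -0.15495768],
       [ 0.15504057, -0.00369592, -0.98790119]]), 't': array([  -1.7026829 ,  593.35495674, 1129.44546031])}
{'camera_matrix': array([[435.79047474,   0.        , 273.02278461],
       [  0.        , 435.79047474, 210.30287823],
       [  0.        ,   0.        ,   1.        ]]), 'R': array([[-9.71504760e-01, -2.37019944e-01,  2.18008912e-04],
       [-1.62035300e-01,  6.63483508e-01, -7.30434251e-01],
       [ 1.72982840e-01, -7.09655677e-01, -6.82982984e-01]]), 't': array([ 581.23215502,  153.05023985, 1001.28494729])}
[ 247.41488326 -490.95936009  221.94208618] [-3.14053126e+00 -4.41756725e-05  4.66831776e-01] 0.1 94.31097932130831
```

View pics/top0.png

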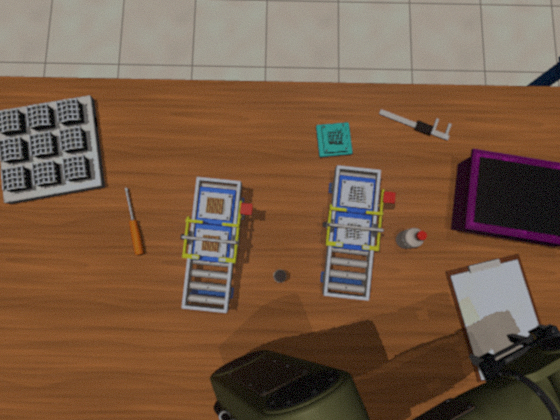

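View pics/side0.png

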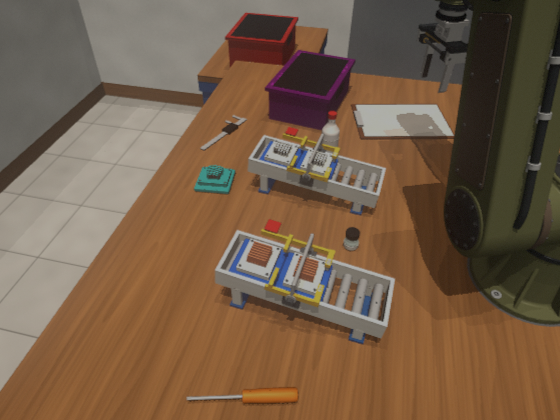

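The top view shows two red pads. The one at (389,198) is on the right lane with grey wedges at (357,194) and (353,230). The one at (246,209) is on the left lane with copper parts at (215,206) and (211,243). In the side view they are at (291,132) and (272,227). Other things that could be mistaken for it are the bottle's red cap at (421,235) and the turquoise carrier at (335,138). I choose the pad at (389,198) and will check it in a crop and measure it.

```bash
cat > h.py <<'E'
import cv2,numpy as np
from cell import viewer
def ray(n,p):
    i=viewer.camera_info(n);R=i["R"];c=-R.T@i["t"]
    d=R.T@np.linalg.inv(i["camera_matrix"])@[p[0],p[1],1];return c,d
def atz(n,p,z):
    c,d=ray(n,p);return c+d*(z-c[2])/d[2]
def tri(a,b):
    A=[];y=[]
    for n,p in(("top",a),("side",b)):
        c,d=ray(n,p);d=d/np.linalg.norm(d);P=np.eye(3)-np.outer(d,d);A.append(P);y.append(P@c)
    return np.linalg.lstsq(np.vstack(A),np.hstack(y),rcond=None)[0]
def proj(n,X):
    i=viewer.camera_info(n);v=i["camera_matrix"]@(i["R"]@X+i["t"]);return v[:2]/v[2]
E
python3 - <<'E'
from h import *
t=cv2.imread("pics/top0.png");s=cv2.imread("pics/side0.png")
for n,im in(("top",t),("side",s)):
    b,g,r=[im[...,k].astype(int) for k in range(3)]
    m=((r>120)&(g<70)&(b<70)).astype(np.uint8)
    k,_,st,c=cv2.connectedComponentsWithStats(m)
    for j in range(1,k):
        if 15<st[j,4]<400: print(n,st[j],c[j].round(1))
a=cv2.resize(t[155:310,310:440],None,fx=3.8,fy=3.8,interpolation=2)
b=cv2.resize(s[110:220,240:400],None,fx=2.1,fy=2.1,interpolation=2)
o=np.zeros((590,800,3),np.uint8);o[:589,:494]=a
o[:231,494:800]=b[:,:306]
cv2.imwrite("pics/crop.png",o)
E
```

```text
top [383 191  14  12 139] [389.3 196.7]
top [241 203  12  12 126] [246.4 208.4]
top [418 230  10  10  72] [422.1 234.9]
side [226  13  72  30 279] [263.   30.6]
side [328 111   9   5  34] [332.3 112.9]
side [286 127  12   8  71] [291.5 130.7]
side [265 219  16  14 148] [272.5 225.7]
```

View pics/crop.png

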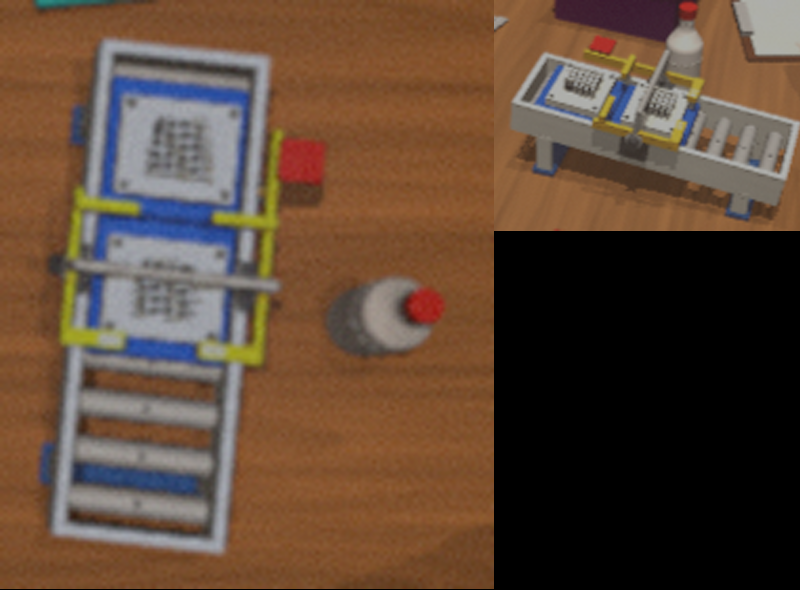

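The crop confirms it: the grey lattice wedges are on this lane, and its red pad sits at crop (302,161), just outside the yellow lever. The finger has clear room there, since the bottle is about 150 crop px further downhill.

```bash
python3 - <<'E'
from h import *
from cell import manip
from scipy.spatial.transform import Rotation as Ro
P=tri((389.3,196.7),(291.5,130.7));print("pad tri",P,proj("top",P),proj("side",P))
print("at z120",atz("top",(389.3,196.7),120),atz("side",(291.5,130.7),120))
q=lambda u,v:(u/3.8+310-.4,v/3.8+155-.4)
# rail top z: far 93+15, near 93-15
f=[atz("top",q(*p),108) for p in((103,43),(270,57))];n=[atz("top",q(*p),78) for p in((55,533),(223,550))]
F=sum(f)/2;N=sum(n)/2;d=F-N;yaw=np.arctan2(d[1],d[0]);O=(F+N)/2
print("lane",O,"yaw",yaw,"len",np.hypot(*d[:2]),"w",np.linalg.norm(f[0]-f[1]))
c,s=np.cos(yaw),np.sin(yaw)
print("pad from lane",O[0]+70*c+84*s,O[1]+70*s-84*c)
print("bottle cap",atz("top",(422.1,234.9),150))
st=manip.read_state();R=Ro.from_euler("xyz",st["eef_rot"]);print(R.as_matrix().round(3),st["eef_pos"])
E
```

```text
pad tri [ 615.2097629  -289.62565318  118.2082486 ] [389.3007888  196.71218922] [291.4888152  130.69745805]
at z120 [ 614.90679475 -289.12753229  120.        ] [ 614.65013241 -286.87869227  120.        ]
lane [ 522.77663072 -195.33950748   93.        ] yaw -0.09268383261887969 len 346.82919306297856 w 119.32390799828883
pad from lane 584.7018854489129 -285.45755687505545
bottle cap [ 511.95317754 -361.81869093  150.        ]
[[ 0.893  0.45  -0.   ]
 [ 0.45  -0.893  0.001]
 [ 0.    -0.001 -1.   ]] [ 247.41488326 -490.95936009  221.94208618]
```

Call:
apply_moves(moves=[[[0.12,0,0],[0,0,0.03],1],[[0.25,0,0],[0,0,0.06],1],[[0.38,0,0],[0,0,0.09],1],[[0.5,0,0],[0,0,0.12],1],[[0.62,0,0],[0,0,0.15],1],[[0.75,0,0],[0,0,0.178],1],[[0.88,0,0],[0,0,0.178],1],[[0.95,0,0],[0,0,0.178],1],[[1,0,0],[0,0,0.178],1],[[1,0,0],[0,0,0.178],1],[[1,0,0],[0,0,0.178],1]], squeeze=10)

```text
clock: 1.02
eef_pos: [470.4, -378.8, 222.1]
eef_rot: [-3.141, 0.001, -0.092]
wrist_force: [0.1, 0.2, 0.1]
finger_gap: 24.1
finger_force: 0.0
```

Call:
apply_moves(moves=[[[0.1,-0.08,0],[0,0,0],1],[[0.2,-0.16,0],[0,0,0],1],[[0.32,-0.24,0],[0,0,0],1],[[0.44,-0.33,0],[0,0,0],1],[[0.5,-0.38,0],[0,0,0],1],[[0.539,-0.407,0],[0,0,0],1],[[0.539,-0.407,0.08],[0,0,0],1],[[0.539,-0.407,0.16],[0,0,0],1],[[0.539,-0.407,0.23],[0,0,0],1],[[0.539,-0.407,0.28],[0,0,0],1],[[0.539,-0.407,0.28],[0,0,0],1],[[0.539,-0.407,0.28],[0,0,0],1]])

```text
clock: 2.02
eef_pos: [613.8, -290.6, 152.7]
eef_rot: [-3.141, 0.0, -0.093]
wrist_force: [0.5, 0.4, 0.6]
finger_gap: 0.4
finger_force: 0.0
```

```bash
python3 - <<'E'
from h import *
from cell import manip
t=viewer.camera("top");s=viewer.camera("side");st=manip.read_state()
print(st["eef_pos"],st["wrist_force"],st["finger_gap"],st["clock"])
tip=st["eef_pos"]+np.array([0,0,-17]);print(proj("top",tip),proj("side",tip))
o=np.zeros((420,800,3),np.uint8)
o[:,:400]=cv2.resize(t[140:308,300:460],(400,420),interpolation=2)
o[:,400:]=cv2.resize(s[80:206,240:360],(400,420),interpolation=2)
cv2.imwrite("pics/c2.png",o)
E
```

```text
[ 614.48459846 -290.44835311  153.95329074] [0.94259873 0.40579775 0.10206572] 0.6752716328054147 2.1167
[391.57656958 195.70095891] [291.99835469 124.84890367]
```

View pics/c2.png

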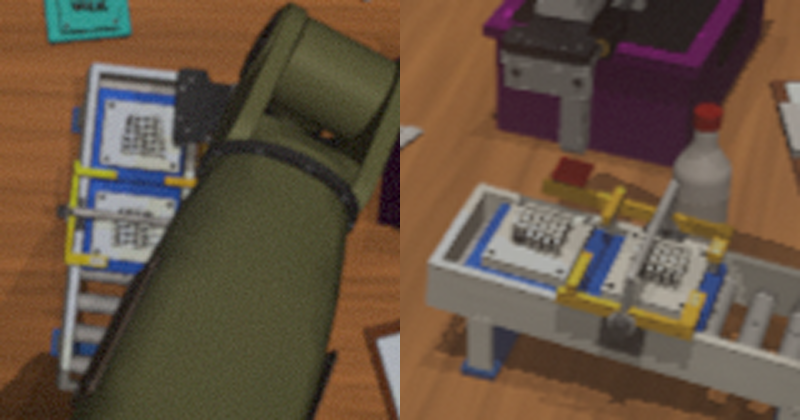

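The side crop shows the shut fingertips at (575,150), right above the red pad at (572,172), with clear space around them. Next I press and hold.

Call:
apply_moves(moves=[[[0,0,0.03],[0,0,0],1],[[0,0,0.06],[0,0,0],1],[[0,0,0.09],[0,0,0],1],[[0,0,0.115],[0,0,0],1],[[0,0,0.14],[0,0,0],1],[[0,0,0.165],[0,0,0],1],[[0,0,0.165],[0,0,0],1],[[0,0,0.165],[0,0,0],1],[[0,0,0.165],[0,0,0],1],[[0,0,0.165],[0,0,0],1],[[0,0,0.165],[0,0,0],1],[[0,0,0.165],[0,0,0],1]])

```text
clock: 3.12
eef_pos: [615.6, -289.9, 112.1]
eef_rot: [3.141, -0.004, -0.092]
wrist_force: [7.1, -0.3, 8.7]
finger_gap: 0.3
finger_force: 4.2
```

```bash
python3 - <<'E'
from h import *
from cell import manip
t=viewer.camera("top");s=viewer.camera("side");st=manip.read_state()
print(st["eef_pos"],st["wrist_force"],st["clock"])
o=np.zeros((420,800,3),np.uint8)
o[:,:400]=cv2.resize(t[140:308,300:460],(400,420),interpolation=2)
o[:,400:]=cv2.resize(s[100:226,240:400],(400,420),interpolation=2)
cv2.imwrite("pics/c3.png",o)
E
```

```text
[ 615.5662615  -289.9066234   112.11555731] [ 6.75765256 -0.16553705  7.85595443] 3.2167
```

View pics/c3.png

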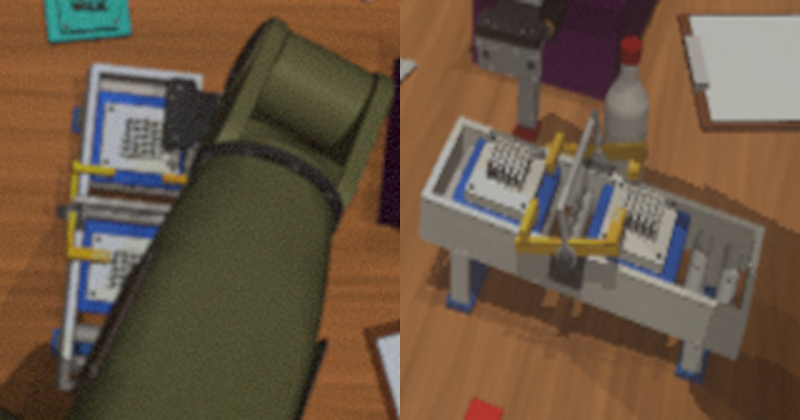

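The gate is up, with its fingers at side crop (630,170). The first carrier is rolling out, now near (640,220), and carrier 2 is held at (510,165). I keep holding.

Call:
apply_moves(moves=[[[0,0,0],[0,0,0],1],[[0,0,0],[0,0,0],1],[[0,0,0],[0,0,0],1],[[0,0,0],[0,0,0],1],[[0,0,0],[0,0,0],1],[[0,0,0],[0,0,0],1],[[0,0,0],[0,0,0],1],[[0,0,0],[0,0,0],1],[[0,0,0],[0,0,0],1],[[0,0,0],[0,0,0],1],[[0,0,0],[0,0,0],1],[[0,0,0],[0,0,0],1]])

```text
clock: 4.22
eef_pos: [615.6, -289.9, 112.1]
eef_rot: [3.141, -0.004, -0.092]
wrist_force: [6.3, -0.1, 7.6]
finger_gap: 0.5
finger_force: 4.2
```

```bash
python3 - <<'E'
from h import *
from cell import manip
s=viewer.camera("side");st=manip.read_state()
print(st["eef_pos"],st["wrist_force"],st["clock"])
cv2.imwrite("pics/c4.png",cv2.resize(s[100:226,240:400],(640,504),interpolation=2))
E
```

```text
[ 615.56885688 -289.9043963   112.11599678] [ 6.44542338 -1.02735216  7.94422541] 4.2667
```

View pics/c4.png

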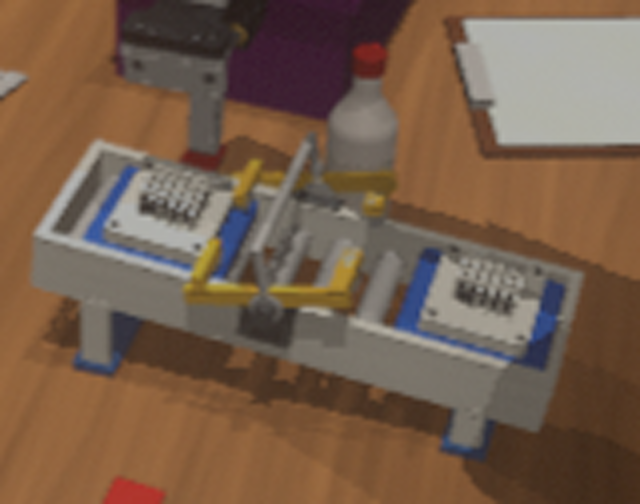

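Carrier 1 is against the outlet stop at (485,295), and carrier 2 is held at (170,210). I release the pad and lift straight up.

Call:
apply_moves(moves=[[[0,0,-0.04],[0,0,0],1],[[0,0,-0.08],[0,0,0],1],[[0,0,-0.12],[0,0,0],1],[[0,0,-0.17],[0,0,0],1],[[0,0,-0.24],[0,0,0],1],[[0,0,-0.32],[0,0,0],1],[[0,0,-0.4],[0,0,0],1],[[0,0,-0.4],[0,0,0],1],[[0,0,-0.4],[0,0,0],1],[[0,0,-0.4],[0,0,0],1],[[0,0,-0.4],[0,0,0],1],[[0,0,-0.4],[0,0,0],1]])

```text
clock: 5.27
eef_pos: [614.1, -289.6, 210.0]
eef_rot: [-3.141, 0.002, -0.092]
wrist_force: [0.1, 1.0, -0.3]
finger_gap: 0.4
finger_force: 0.0
```

Call:
apply_moves(moves=[[[0,0,0],[0,0,0],1],[[0,0,0],[0,0,0],1],[[0,0,0],[0,0,0],1],[[0,0,0],[0,0,0],1],[[0,0,0],[0,0,0],1],[[0,0,0],[0,0,0],1],[[0,0,0],[0,0,0],1],[[0,0,0],[0,0,0],1],[[0,0,0],[0,0,0],1],[[0,0,0],[0,0,0],1],[[0,0,0],[0,0,0],1],[[0,0,0],[0,0,0],1]])

```text
clock: 6.27
eef_pos: [614.3, -289.8, 211.2]
eef_rot: [-3.142, -0.0, -0.092]
wrist_force: [-0.4, -0.1, 0.0]
finger_gap: 0.7
finger_force: 0.0
```

```bash
python3 - <<'E'
from h import *
from cell import manip
s=viewer.camera("side");st=manip.read_state()
print(st["eef_pos"],st["wrist_force"],st["clock"])
cv2.imwrite("pics/c5.png",cv2.resize(s[100:226,240:400],(640,504),interpolation=2))
E
```

```text
[ 614.31193951 -289.77936918  211.17198644] [-0.70968972  0.09636038 -0.04266727] 6.3167
```

View pics/c5.png

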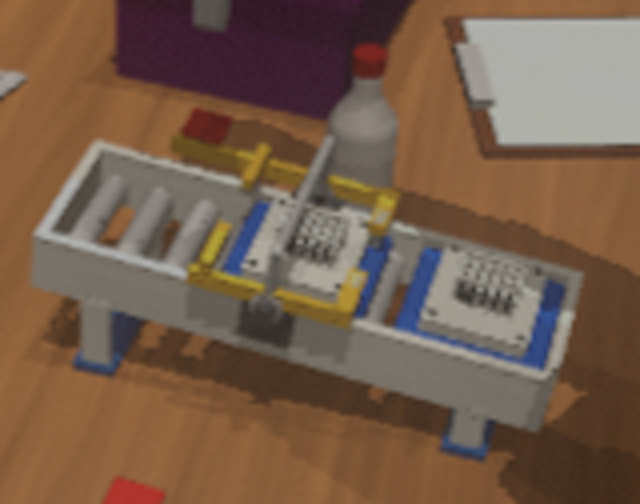

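Carrier 1 is at the outlet at (485,295), the gate is down, and carrier 2 rests against it at (310,245). The pad is back up at (205,125), and the arm is clear.

```bash
python3 -c "
from cell import manip
print(manip.sign_off())"
```

```text
the job is handed in; nothing more can be done
None
```

The job is done and handed in at about 6.3 s: the first lattice carrier is at the lane's outlet, the gate is shut with the second carrier waiting against it, and the gripper touched only the red pad.

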